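# Lift the round parts bucket off its tipping cradle

## Task

Two small steel buckets of copper fittings hang by side pins in the notches of their tipping cradles. Take the round bucket (not the square one) by the bar over its top, lift it straight up out of its notches without letting it tip, swing far or jam, and set it down gently, standing upright inside the empty aluminium drip tray. Then let go of it; leave the square bucket hanging where it is.

Things in the scene. Friction and masses are not known exactly. Their poses are not given: they have to be found in the camera images.
- round_bucket_center (a point): Loose round steel bucket, 76 mm across, wall 80 high, 300-600 g. Point: its centre on the pin axis, underside 66 below; z its up, y along pins and bar. Pins 8 mm thick, their 16 mm heads end 68 out. Black grip bar 14x14, 76 long along y, fixed on straps, centre 59 above this point, 45 above the rim: pinch across x. Hangs upright at rest on its pins, free to swing about y.
- round_cradle: Fixed grey cradle of the round bucket. Origin: centre of the underside of its base, 100 (x) by 150 (y) mm, on the bench. Uprights 6 mm thick at y = +-53 mm, 50 wide, 116 high, each with a notch open at the top, 13 wide, 20 deep, floor 96 above the bench: pin axis at 100, bucket's underside at 34. No latch: pins are free once raised over 20 mm.
- drip_tray: The empty shallow aluminium tray, fixed on the bench, 170 by 170 mm outside, 20 high, walls and floor 4 thick. Origin at the centre of its underside on the bench, z up, x and y along its sides. The bucket is to stand on its floor, within the walls.
- square_bucket_center (a point): The square bucket, 74 by 74 mm, wall 80 high, to be left in its own like cradle; same pins and grip bar as the round one. Point: its centre on the pin axis, 100 mm above the bench; axes as for the round bucket. Its bar's top is 166 mm above the bench: lift over it or go round.

How it is judged:
On the way:
1. the round bucket is lifted clear of its notches, upright (within 20 degrees) (height (world z) of round_bucket_center above 0.13 m and angle between round_bucket_center's own z axis and vertical below 0.35 rad), for 0.1 s.
At the end, for the whole second after the job is handed in: The round bucket stands upright (within 10 degrees) and at rest on the drip tray's floor: centre within 48 mm of the tray's centre along each side and 62 to 78 mm above the bench. The square bucket still hangs in its notches, within 15 mm of its start and 15 degrees of upright (x of round_bucket_center in the frame of drip_tray between -0.048 and 0.048 m and y of round_bucket_center in the frame of drip_tray between -0.048 and 0.048 m and height (world z) of round_bucket_center between 0.062 and 0.078 m and angle between round_bucket_center's own z axis and vertical below 0.175 rad and linear speed of round_bucket below 0.03 m/s and distance of square_bucket_center from where it was at the start of the episode below 0.015 m and angle between square_bucket_center's own z axis and vertical below 0.26 rad); the robot touches nothing.
It fails at once if the round bucket tips or swings by more than 25 degrees (angle between round_bucket_center's own z axis and vertical above 0.436 rad).
It fails at once if the round bucket jams or is forced against its cradle (more than 60 N) (contact force between round_bucket and round_cradle above 60 N).
It fails at once if the round bucket is dropped or banged onto the tray (faster than 0.5 m/s within 30 mm of the tray's floor) (height (world z) of round_bucket_center below 0.1 m and horizontal distance between round_bucket_center and drip_tray below 0.1 m and linear speed of round_bucket above 0.5 m/s).
It fails at once if the square bucket is knocked (moved by more than 25 mm) (distance of square_bucket_center from where it was at the start of the episode above 0.025 m).
It also fails if it takes over 48 s, if anything falls off the work surface, if the arm or the gripper's body presses on something with over 40 N, if the wrist force passes 120 N, or if a joint passes its speed limit or range.

## Robot

A 7-joint arm with a two-finger parallel gripper is mounted at the origin on the work surface. World frame = base frame: x ahead of the robot, y to its left, z up, the work surface at z = 0. Lengths are in m, angles in rad, forces in N, time in s.
With the tool pointing down it reaches from about 0.425 to 0.95 m from the base axis. Payload 16.7 kg.
Tool frame: the origin (TCP) lies at the very end of the fingers, on their centre line; the grasp point (between the pads) lies 19 mm behind it; z points along the fingers, y is the line along which they close (so a half turn about z gives the same grasp; the last joint's range is limited). The gripper opens to 94 mm and grips with 3 to 60 N. Pads are 16 mm wide; open, the fingers measure 119 mm over their backs; the gripper's body (75 mm by 177 mm) begins 78 mm behind the grasp point.
Start: joints at [-1.252, 0.426, 0.074, 1.606, -0.034, 1.111, -0.067], TCP at [0.305, 0.602, 0.205] pointing down, gripper open.
Joint ranges: [-2.85, 2.85], [-0.5, 2.14], [-1.23, 1.37], [0.21, 2.46], [-1.02, 4.16], [0.16, 2.05], [-2.73, 2.73]. Speed limits (rad/s): [1.89, 1.89, 2.39, 2.39, 3.01, 3.01, 3.01].

## Interface

Orientations are given as a 3x3 rotation matrix whose columns are the frame's x, y, z axes.
In Python, from station import observe, viewer, job gives the robot as it stands.
- The arm moves only by the tool send_rows, never from a script. Its argument "rows" is a list of rows, each a list of 5 numbers: the opening, from 0 (shut) to 1 (fully open), then the shift along the tool's x, y, z in m, then the turn about the tool's z in rad. In form: [[hand, x, y, z, roll], ...]. A call has 1 to 12 rows; each row is the pose to reach, as a shift and turn from the pose commanded when the call began, along the tool's axes at that moment; what a row does not reach only later rows make up. A row lasts 1/8 s, in which the tool goes at most 62.5 mm and 10.7 degrees, less where a joint would pass 70% of its speed; a pose out of reach is approached as far as the arm can. A call with a gripper value outside its range is refused whole. The fingers move at their own pace and stop on an object; "grip_force" is the grip in N (left out, the last holds). Time passes only in rows, so rows that repeat a pose let the fingers close. It gives the time, the measured TCP pose, the force, the opening and the grip force at its end, in the units of the state.
- observe(): the state, without advancing time (a new reading comes with each control period).
- viewer.grab_frame(name): name is "side" or "top"; returns a dict with "color" (480x640x3 uint8, red, green, blue), "camera_matrix" (3x3 intrinsics, pixels), "k1" (the pictures are not rectified: a ray, as slopes to the right and down, at radius r is drawn at 1 + k1 r^2 times it, then the intrinsics apply), "R" (3x3) and "t" (3): a world point X has camera coordinates R X + t. Camera axes: x right, y down, z forward; pixel columns grow to the right and rows downward; lengths in m; the calibration is good to about 2 mm. A picture is of the moment at which its call begins. There is no depth.
- job.job_done(): hands the job in; it is judged then, once.
The state is a dict: "time": time; "joint_positions": joint angles; "joint_vel": joint speeds; "joint_efforts": joint torques, N m; "eef_pos": TCP position; "eef_rot": TCP orientation; "contact_force": force on the tool from outside, world axes, zero at the start; "wrist_torque": the same for the moment, N m; "finger_gap": finger opening in m; "grasp_force": force on a finger pad.
Only numpy, scipy, OpenCV 4.12 (cv2) and the standard library are available. Lean on these libraries where they do the work, as an engineer would, in place of code of your own. Each camera call takes 0.05 s, during which the arm holds its last target. There are 200 camera calls.

## Working session

There is one attempt and no reset: what is moved stays moved. The work goes in short steps, Python scripts to look and compute and a tool call to move; the robot and the scene stay as the last step left them, time stands still between calls to the robot, and variables do not carry over. Pictures are saved under pics/ and viewed, at most 10 in all, crops included, and the job is handed in when it is done.

Besides the shell and the picture viewer there is one more tool, called after "Call:" as name([rows], argument=value, ...), one row to a line, values as JSON. send_rows: Moves the arm, as the interface text tells. Its arguments: {"type":"object","properties":{"rows":{"type":"array","items":{"type":"array","items":{"type":"number"}}},"grip_force":{"type":"number"}},"required":["rows"]}

```bash
mkdir -p pics; cat > h.py <<'E'
import numpy as np, cv2
from station import observe, viewer, job
def grab(n,f):
    d=viewer.grab_frame(n); cv2.imwrite(f'pics/{f}.png',d['color'][:,:,::-1]); return d
def load(n): 
    return dict(np.load(n+'.npz'))
def cast(d,uv,z):
    K=np.array(d['camera_matrix']);R=np.array(d['R']);t=np.array(d['t'])
    p=cv2.undistortPoints(np.array(uv,float).reshape(-1,1,2),K,np.array([float(d['k1']),0,0,0])).reshape(-1,2)
    r=np.c_[p,np.ones(len(p))]@R; c=-R.T@t
    return c+r*((z-c[2])/r[:,2])[:,None]
def proj(d,X):
    K=np.array(d['camera_matrix']);R=np.array(d['R']);t=np.array(d['t'])
    return cv2.projectPoints(np.array(X,float).reshape(-1,1,3),cv2.Rodrigues(R)[0],t,K,np.array([float(d['k1']),0,0,0]))[0].reshape(-1,2)
E
python3 - <<'E'
from h import *
for n in('top','side'):
    d=grab(n,n+'0'); np.savez(n,**{k:np.array(v) for k,v in d.items()}); print(n,-d['R'].T@d['t'],d['k1'])
s=observe();print(s['eef_pos'],np.round(s['eef_rot'],3),s['finger_gap'],s['time'])
E
```

```text
top [ 0.34568262 -0.00707987  1.0425608 ] -0.07241721028575954
side [ 0.46442552 -0.7263636   0.78177592] -0.1086938141171997
[0.30480585 0.60180803 0.20488685] [[-0.892  0.452 -0.   ]
 [ 0.452  0.892 -0.001]
 [-0.    -0.001 -1.   ]] 0.09389754935899847 0.1
```

View pics/top0.png

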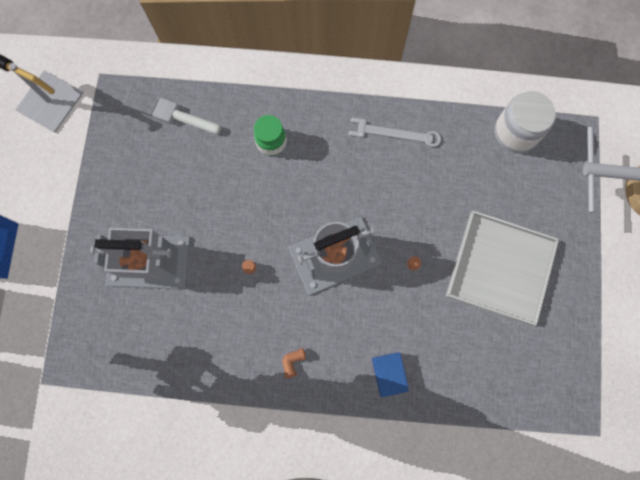

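View pics/side0.png

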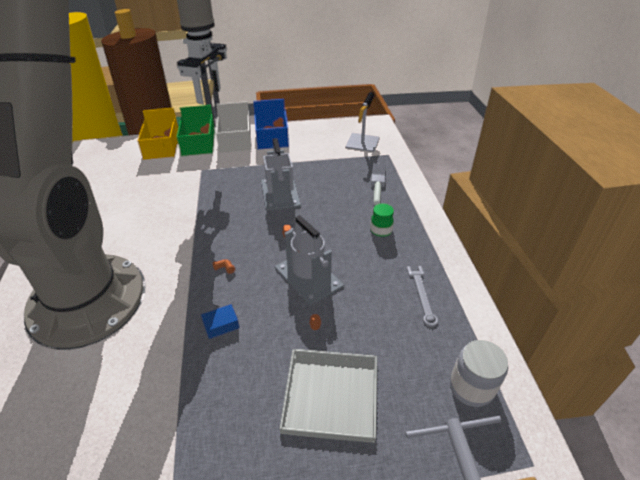

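The top view shows the round bucket's bar from about (316,246) to (357,233), the square one's bar from (96,244) to (140,245), and the tray corners near (473,213), (557,243), (537,322) and (449,294). The side view agrees.

```bash
cat > m.py <<'E'
from h import *
d=load('top'); s=load('side')
def bar(d,x0,y0,x1,y1,z=.166):
    g=d['color'][y0:y1,x0:x1].max(2); m=(g<38).astype(np.uint8)
    n,l,st,c=cv2.connectedComponentsWithStats(m); i=1+st[1:,4].argmax()
    p=np.argwhere(l==i)[:,::-1]+[x0,y0]
    r=cv2.minAreaRect(p.astype(np.float32)); b=cv2.boxPoints(r)
    return st[i,4],r,b
for nm,dd,roi in(('round top',d,(300,215,375,260)),('sq top',d,(85,230,150,260)),('round side',s,(288,210,325,242))):
    a,r,b=bar(dd,*roi); w=cast(dd,b,.163); c=cast(dd,[r[0]],.163)[0]
    e=[w[1]-w[0],w[2]-w[1]]; e.sort(key=np.linalg.norm)
    print(nm,a,r,c.round(4),'len',[np.linalg.norm(v).round(4) for v in e],'ang',np.degrees(np.arctan2(e[1][1],e[1][0])).round(1))
for nm,dd,cs in(('t',d,[(473,213),(557,243),(537,322),(449,294)]),('s',s,[(291,351),(377,354),(375,443),(281,438)])):
    w=cast(dd,cs,.02);print(nm,w.round(3).tolist(),w.mean(0).round(4))
E
python3 m.py
```

```text
round top 12 ((322.20001220703125, 246.40005493164062), (1.7888542413711548, 8.049844741821289), 63.43495178222656) [0.5193 0.0156 0.163 ] len [np.float64(0.0029), np.float64(0.0128)] ang -57.8
sq top 12 ((126.41178131103516, 247.8529510498047), (7.033533096313477, 1.4552137851715088), 14.03624439239502) [0.4886 0.3264 0.163 ] len [np.float64(0.0023), np.float64(0.0116)] ang -98.6
round side 49 ((304.3565979003906, 227.70187377929688), (24.080368041992188, 2.2728919982910156), 42.51044845581055) [ 0.532  -0.0087  0.163 ] len [np.float64(0.0065), np.float64(0.0669)] ang -62.0
t [[0.637, -0.256, 0.02], [0.594, -0.417, 0.02], [0.443, -0.381, 0.02], [0.481, -0.218, 0.02]] [ 0.5386 -0.3184  0.02  ]
s [[0.476, -0.218, 0.02], [0.646, -0.25, 0.02], [0.602, -0.427, 0.02], [0.441, -0.395, 0.02]] [ 0.5415 -0.3223  0.02  ]
```

```bash
for t in 50 60 70; do sed "s/g<38/g<$t/" m.py >m2.py; python3 m2.py|head -3; done
```

```text
round top 357 ((336.52813720703125, 237.42762756347656), (8.677186965942383, 45.28978729248047), 66.25050354003906) [ 0.5359 -0.0058  0.163 ] len [np.float64(0.0141), np.float64(0.0724)] ang -60.6
sq top 362 ((118.0, 244.5), (9.0, 44.0), 90.0) [0.4928 0.3409 0.163 ] len [np.float64(0.0147), np.float64(0.0718)] ang -84.8
round side 79 ((305.7243347167969, 228.25405883789062), (27.791114807128906, 5.146502494812012), 36.02737045288086) [ 0.5347 -0.0109  0.163 ] len [np.float64(0.0155), np.float64(0.0737)] ang -55.8
round top 392 ((336.319580078125, 237.46910095214844), (9.645788192749023, 45.69057846069336), 66.03751373291016) [ 0.5358 -0.0054  0.163 ] len [np.float64(0.0157), np.float64(0.0731)] ang -60.3
sq top 417 ((118.04148864746094, 244.58944702148438), (46.097713470458984, 10.407264709472656), 1.6846843957901) [0.4926 0.3408 0.163 ] len [np.float64(0.017), np.float64(0.0754)] ang -86.5
round side 97 ((305.6325988769531, 228.272216796875), (28.01661491394043, 6.121592998504639), 34.2868766784668) [ 0.5345 -0.011   0.163 ] len [np.float64(0.0186), np.float64(0.0734)] ang -54.1
round top 444 ((336.5303955078125, 237.8081817626953), (16.093921661376953, 45.51235580444336), 56.72511291503906) [ 0.5353 -0.0058  0.163 ] len [np.float64(0.0261), np.float64(0.0731)] ang -50.9
sq top 480 ((118.5, 247.5), (47.0, 17.0), 0.0) [0.488  0.3393 0.163 ] len [np.float64(0.0278), np.float64(0.0767)] ang -84.8
round side 133 ((305.9146423339844, 227.73171997070312), (29.204496383666992, 6.871645927429199), 38.65980911254883) [ 0.5353 -0.0093  0.163 ] len [np.float64(0.0204), np.float64(0.0793)] ang -58.6
```

The bar thresholds agree: the round bar is at about (0.536, -0.007), lying along -60.5°. The tray centre is about (0.540, -0.320). I'll move above the bar now.

Call:
send_rows([
  [1,0,0,-0.06,0],
  [1,-0.04,-0.036,-0.06,0.05],
  [1,-0.08,-0.073,-0.06,0.1],
  [1,-0.12,-0.11,-0.06,0.15],
  [1,-0.16,-0.146,-0.06,0.2],
  [1,-0.2,-0.182,-0.06,0.25],
  [1,-0.24,-0.219,-0.06,0.3],
  [1,-0.28,-0.255,-0.06,0.35],
  [1,-0.32,-0.292,-0.06,0.4],
  [1,-0.36,-0.328,-0.06,0.45],
  [1,-0.4,-0.365,-0.06,0.5],
  [1,-0.44,-0.401,-0.06,0.55],
], grip_force=30)

```text
time: 1.6
eef_pos: [0.5165, 0.0439, 0.2655]
eef_rot: [[-0.523, 0.852, 0.0], [0.852, 0.523, 0.0], [0.0, 0.0, -1.0]]
contact_force: [0.8, 0.8, 0.4]
finger_gap: 0.0941
grasp_force: 0.0
```

```bash
cat > go.py <<'E'
from h import *
import sys
# target x y z and tool-y heading (deg) -> tool-frame shift
x,y,z,a=map(float,sys.argv[1:5]); s=observe(); R=np.array(s['eef_rot']); p=np.array(s['eef_pos'])
cur=np.degrees(np.arctan2(R[1,1],R[0,1])); print('t',s['time'],'p',p.round(4),'cur',cur.round(2),'tilt',R[:,2].round(4),'F',np.round(s['contact_force'],1),'gap',round(s['finger_gap'],4))
print('shift',(R.T@(np.array([x,y,z])-p)).round(4),'roll',np.radians(cur-a).round(4))
E
python3 go.py .536 -.007 .22 29.5
```

```text
t 1.6 p [0.5165 0.0439 0.2655] cur 31.54 tilt [ 0.e+00  2.e-04 -1.e+00] F [0.8 0.8 0.4] gap 0.0941
shift [-0.0536 -0.01    0.0455] roll 0.0356
```

Call:
send_rows([
  [1,-0.03,-0.005,0.02,0.035],
  [1,-0.0535,-0.01,0.045,0.035],
  [1,-0.0535,-0.01,0.045,0.035],
])

```text
time: 1.98
eef_pos: [0.535, -0.007, 0.2189]
eef_rot: [[-0.492, 0.871, -0.003], [0.871, 0.492, -0.001], [0.0, -0.003, -1.0]]
contact_force: [1.2, -0.3, 0.5]
finger_gap: 0.0938
grasp_force: 0.0
```

```bash
python3 go.py .536 -.007 .14 29.5; python3 - <<'E'
from h import *
a=[grab('top','t1')['color'][140:340,210:460],grab('side','s1')['color'][130:330,190:440]]
cv2.imwrite('pics/c1.png',cv2.resize(np.hstack(a),(800,320),interpolation=cv2.INTER_CUBIC)[:,:,::-1])
E
```

```text
t 1.975 p [ 0.535  -0.007   0.2189] cur 29.46 tilt [-0.0029 -0.0014 -1.    ] F [ 1.2 -0.3  0.5] gap 0.0938
shift [-0.0005  0.0012  0.0789] roll -0.0008
```

View pics/c1.png

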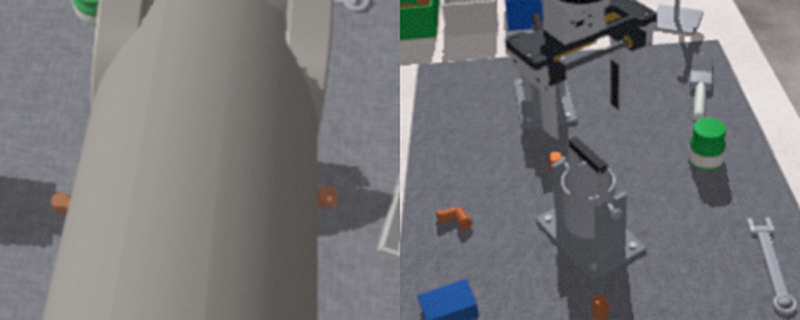

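The top view is blocked by the arm. The side crop shows the pads straddling the bar, with the bar at about (588,155) in the crop and the pads at x≈545 and 615, so I'll go down.

Call:
send_rows([
  [1,0,0,0.03,0],
  [1,0,0.001,0.055,0],
  [1,0,0.001,0.07,0],
  [1,0,0.001,0.078,0],
  [1,0,0.001,0.079,0],
  [0.5,0,0.001,0.079,0],
  [0.4,0,0.001,0.079,0],
  [0.35,0,0.001,0.079,0],
], grip_force=10)

```text
time: 3.08
eef_pos: [0.5369, -0.0047, 0.1418]
eef_rot: [[-0.494, 0.869, 0.0], [0.869, 0.494, 0.0], [-0.0, 0.0, -1.0]]
contact_force: [-0.5, -0.5, -0.4]
finger_gap: 0.0672
grasp_force: 0.0
```

```bash
python3 go.py .536 -.007 .14 29.5; python3 - <<'E'
from h import *
a=grab('side','s2')['color'][180:300,250:370]
cv2.imwrite('pics/c2.png',cv2.resize(a,(600,600),interpolation=cv2.INTER_CUBIC)[:,:,::-1])
E
```

```text
t 3.075 p [ 0.5369 -0.0047  0.1418] cur 29.62 tilt [ 4.e-04  1.e-04 -1.e+00] F [-0.5 -0.5 -0.4] gap 0.0672
shift [-0.0016 -0.0019  0.0018] roll 0.002
```

View pics/c2.png

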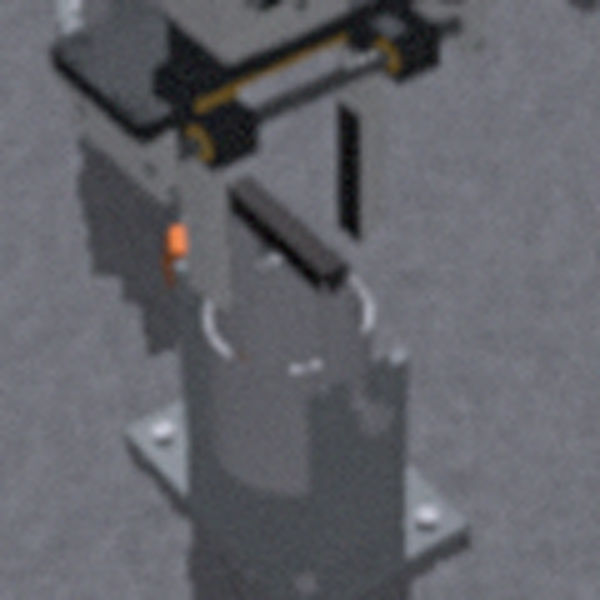

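The crop shows the bar at about (290,235), centred between the pads, whose inner faces are at x≈232 and x≈345. I'll close slowly.

Call:
send_rows([
  [0.6,-0.001,-0.001,0.002,0],
  [0.5,-0.001,-0.001,0.002,0],
  [0.4,-0.001,-0.001,0.002,0],
  [0.3,-0.001,-0.001,0.002,0],
  [0.25,-0.001,-0.001,0.002,0],
  [0.2,-0.001,-0.001,0.002,0],
  [0.15,-0.001,-0.001,0.002,0],
  [0.1,-0.001,-0.001,0.002,0],
  [0.1,-0.001,-0.001,0.002,0],
], grip_force=10)

```text
time: 4.25
eef_pos: [0.5364, -0.006, 0.1395]
eef_rot: [[-0.494, 0.869, 0.0], [0.869, 0.494, 0.0], [-0.0, 0.0, -1.0]]
contact_force: [0.6, 0.1, -1.5]
finger_gap: 0.014
grasp_force: 10.0
```

Call:
send_rows([
  [0,0,0,0,0],
  [0,0,0,0,0],
  [0,0,0,-0.003,0],
  [0,0,0,-0.008,0],
  [0,0,0,-0.014,0],
  [0,0,0,-0.02,0],
  [0,0,0,-0.027,0],
  [0,0,0,-0.034,0],
  [0,0,0,-0.041,0],
  [0,0,0,-0.046,0],
  [0,0,0,-0.049,0],
  [0,0,0,-0.05,0],
], grip_force=45)

```text
time: 5.75
eef_pos: [0.5363, -0.0061, 0.1896]
eef_rot: [[-0.494, 0.869, -0.0], [0.869, 0.494, -0.0], [-0.0, -0.0, -1.0]]
contact_force: [-0.4, 1.0, -5.6]
finger_gap: 0.0136
grasp_force: 44.9
```

```bash
python3 go.py .54 -.32 .25 29.5; python3 - <<'E'
from h import *
a=grab('side','s3')['color'][130:330,200:400]
cv2.imwrite('pics/c3.png',cv2.resize(a,(600,600),interpolation=cv2.INTER_CUBIC)[:,:,::-1])
E
```

```text
t 5.75 p [ 0.5363 -0.0061  0.1896] cur 29.62 tilt [-0. -0. -1.] F [-0.4  1.  -5.6] gap 0.0136
shift [-0.2747 -0.152  -0.0604] roll 0.0021
```

View pics/c3.png

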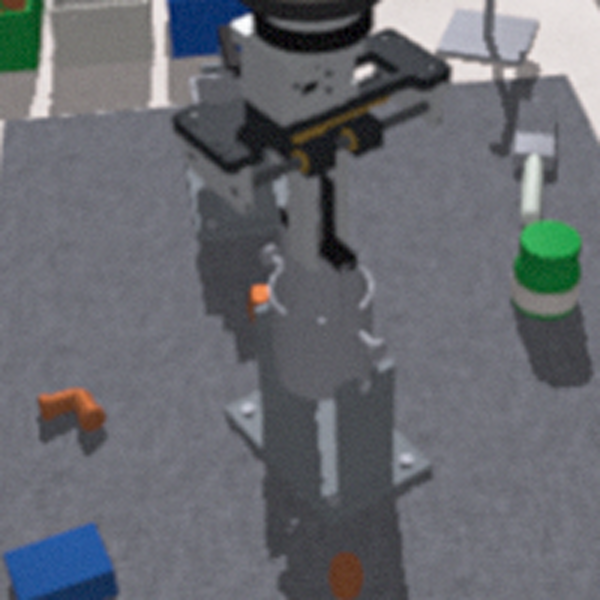

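The bucket is lifted, upright and clear of its notches, weighing about 5.6 N. I'll raise it higher and carry it across.

Call:
send_rows([
  [0,0,0,-0.005,0],
  [0,0,0,-0.015,0],
  [0,0,0,-0.028,0],
  [0,0,0,-0.041,0],
  [0,0,0,-0.052,0],
  [0,0,0,-0.059,0],
  [0,-0.004,-0.002,-0.062,0],
  [0,-0.013,-0.007,-0.062,0],
  [0,-0.027,-0.015,-0.062,0],
  [0,-0.045,-0.025,-0.062,0],
  [0,-0.067,-0.037,-0.062,0],
  [0,-0.09,-0.05,-0.062,0],
])

```text
time: 7.3
eef_pos: [0.537, -0.111, 0.2512]
eef_rot: [[-0.494, 0.87, -0.0], [0.87, 0.494, -0.0], [-0.0, -0.001, -1.0]]
contact_force: [-0.8, 0.6, -5.5]
finger_gap: 0.0136
grasp_force: 44.9
```

Call:
send_rows([
  [0,-0.023,-0.013,0,0],
  [0,-0.046,-0.026,0,0],
  [0,-0.069,-0.039,0,0],
  [0,-0.092,-0.052,0,0],
  [0,-0.115,-0.064,0,0],
  [0,-0.135,-0.075,0,0],
  [0,-0.152,-0.085,0,0],
  [0,-0.166,-0.092,0,0],
  [0,-0.176,-0.098,0,0],
  [0,-0.182,-0.101,0,0],
  [0,-0.185,-0.102,0,0],
  [0,-0.185,-0.102,0,0],
])

```text
time: 8.8
eef_pos: [0.5403, -0.32, 0.2514]
eef_rot: [[-0.495, 0.869, -0.0], [0.869, 0.495, 0.0], [0.0, -0.0, -1.0]]
contact_force: [0.2, 1.0, -6.2]
finger_gap: 0.0135
grasp_force: 44.9
```

```bash
python3 go.py .54 -.32 .1095 29.5; python3 - <<'E'
from h import *
a=grab('side','s4')['color'][:,150:500]
cv2.imwrite('pics/c4.png',a[:,:,::-1])
E
```

```text
t 8.8 p [ 0.5403 -0.32    0.2514] cur 29.64 tilt [-1.e-04  1.e-04 -1.e+00] F [ 0.2  1.  -6.2] gap 0.0135
shift [ 1.000e-04 -2.000e-04  1.419e-01] roll 0.0025
```

View pics/c4.png

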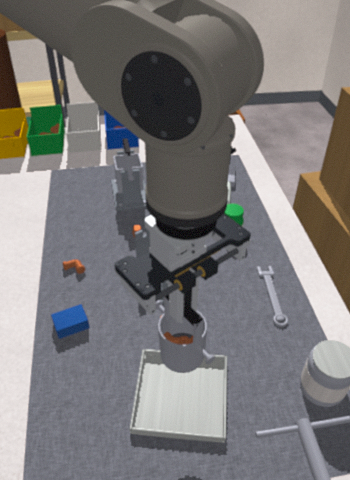

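The bucket, at about (182,340) in the crop, hangs upright above the tray. I'll lower it.

Call:
send_rows([
  [0,0,0,0.006,0],
  [0,0,0,0.018,0],
  [0,0,0,0.036,0],
  [0,0,0,0.056,0],
  [0,0,0,0.076,0],
  [0,0,0,0.095,0],
  [0,0,0,0.11,0],
  [0,0,0,0.121,0],
  [0,0,0,0.129,0],
  [0,0,0,0.133,0],
  [0,0,0,0.135,0],
  [0,0,0,0.136,0],
])

```text
time: 10.35
eef_pos: [0.5403, -0.3204, 0.1157]
eef_rot: [[-0.494, 0.869, 0.0], [0.869, 0.494, -0.0], [-0.0, 0.0, -1.0]]
contact_force: [0.5, 0.3, -5.4]
finger_gap: 0.0133
grasp_force: 44.9
```

Call:
send_rows([
  [0,0,0,0.001,0],
  [0,0,0,0.002,0],
  [0,0,0,0.003,0],
  [0,0,0,0.004,0],
  [0,0,0,0.005,0],
  [0,0,0,0.005,0],
])

```text
time: 11.1
eef_pos: [0.54, -0.3203, 0.1104]
eef_rot: [[-0.494, 0.869, -0.0], [0.869, 0.494, -0.0], [0.0, -0.0, -1.0]]
contact_force: [-0.5, -0.5, -4.7]
finger_gap: 0.0134
grasp_force: 44.9
```

Call:
send_rows([
  [0,0,0,0.0005,0],
  [0,0,0,0.001,0],
  [0,0,0,0.0015,0],
  [0,0,0,0.002,0],
  [0,0,0,0.002,0],
])

```text
time: 11.72
eef_pos: [0.5413, -0.3203, 0.1099]
eef_rot: [[-0.495, 0.869, 0.002], [0.869, 0.495, -0.0], [-0.001, 0.002, -1.0]]
contact_force: [-0.1, 3.5, 13.9]
finger_gap: 0.0136
grasp_force: 44.9
```

The bucket is on the tray floor. I'll ease off, release and open fully.

Call:
send_rows([
  [0,0,0,-0.0005,0],
  [0,0,0,-0.001,0],
  [0.2,0,0,-0.001,0],
  [0.3,0,0,-0.001,0],
  [0.45,0,0,-0.001,0],
  [0.6,0,0,-0.001,0],
  [0.6,0,0,-0.001,0],
], grip_force=10)

```text
time: 12.6
eef_pos: [0.54, -0.3203, 0.1095]
eef_rot: [[-0.494, 0.869, -0.0], [0.869, 0.494, -0.0], [0.0, -0.0, -1.0]]
contact_force: [-0.9, -0.3, 0.0]
finger_gap: 0.0543
grasp_force: 0.0
```

Call:
send_rows([
  [0.6,0,0,-0.01,0],
  [0.6,0,0,-0.03,0],
  [0.6,0,0,-0.06,0],
  [0.6,0,0,-0.1,0],
  [0.6,0,0,-0.14,0],
  [0.6,0.04,0.03,-0.16,0],
  [0.6,0.08,0.05,-0.17,0],
  [0.6,0.12,0.065,-0.17,0],
  [0.6,0.16,0.085,-0.17,0],
  [0.6,0.185,0.1,-0.17,0],
  [0.6,0.185,0.1,-0.17,0],
])

```text
time: 13.98
eef_pos: [0.5359, -0.1079, 0.2809]
eef_rot: [[-0.497, 0.868, 0.001], [0.868, 0.497, 0.001], [0.0, 0.002, -1.0]]
contact_force: [-0.4, -0.6, -0.1]
finger_gap: 0.0562
grasp_force: 0.0
```

```bash
python3 - <<'E'
from h import *
a=grab('side','s5')['color'][100:,150:500];b=grab('top','t5')['color'][100:,290:]
b=cv2.resize(b,(350,380))
cv2.imwrite('pics/c5.png',np.hstack([a,b])[:,:,::-1]);s=observe();print(s['contact_force'],s['eef_pos'],s['time'])
E
```

```text
[-0.80192573  0.21255719 -0.21428643] [ 0.53567668 -0.1105464   0.28057725] 14.075
```

View pics/c5.png

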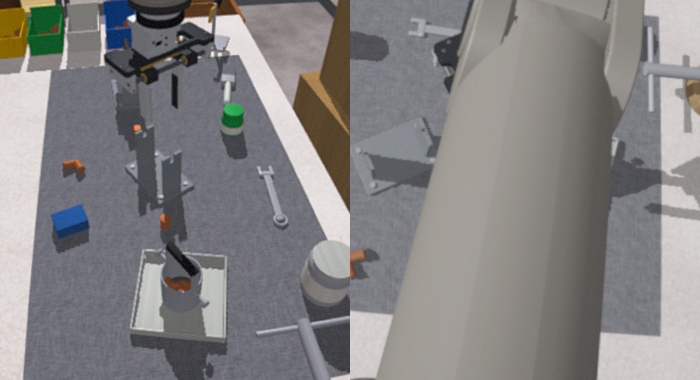

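The bucket stands upright near the middle of the tray, at about (182,280), and the gripper is clear. I'll hand the job in.

```bash
python3 -c "
from station import job; print(job.job_done())"
```

```text
the job is handed in; nothing more can be done
None
```

The round bucket was lifted out of its notches, set down upright in the drip tray and released; the square bucket was never approached, and the job was handed in at about 14 s, though no verdict was returned.

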